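# Set the bench stirrer to step five and start it

### The job

Set the bench stirrer going at speed step five: with a fingertip gently push the black pointer knob round clockwise, click by click, until its pointer clicks in at the green dot (the fifth click from the red off dot) without ever going past it, and only then press the green start button fully down and let it come up again. Nothing is pinched, gripped or lifted: the knob is only pushed from the side by a finger, and the beaker on the stirrer's plate and the things standing round it stay where they are.

Things in the scene. Friction and masses are not known exactly. Their poses are not given: they have to be found in the camera images.
- stirrer: White bench stirrer, fixed to the worktop, 170 (x) by 280 (y) mm, flat top at 46 mm. Origin: centre of its underside; x points from its front edge to its back, y to its left as seen from the front, z up. On top: the pointer knob at x -5, y 68; the green start button at x -52, y -12; a round white plate (radius 51, top at z 54) at x 8, y -78 with a glass beaker on it.
- selector_axis (a point): Point on the knob's vertical turning axis, 14 mm above the stirrer's flat top (middle of the height of the pointer arm). Has the stirrer's axes.
- pointer_tip (a point): Middle of the outer end face of the knob's single pointer arm, 42 mm from the turning axis. The arm is black with a white line on top, 12 mm wide with straight parallel sides, and stands from 4 to 26 mm above the stirrer's flat top; the round hub at the axis has a radius of 17 mm and reaches 23 mm above the flat top.
- off_dot (a point): Centre of the red off dot, on the dark flat dial plate (radius 60 mm, 1 mm thick) round the knob, 52 mm from the axis, at the front left. Clockwise from it, seen from above, follow at 30 degree steps: four white bars, the green dot, three more white bars.
- green_dot (a point): Centre of the green dot on the dial plate, 52 mm from the axis, almost straight to the back: the fifth mark clockwise after the red dot.
- selector (a joint): Knob angle in rad: 0 at the red off dot, growing clockwise seen from above, pi/6 (0.524) a click; green dot at 2.618; end stops at 0 and 4.19. Past half way it springs into the next click by itself, ahead of the finger, and holds there; going over a click takes at most 0.2 N m (some 5 N pushed 33 mm from the axis). It starts in the off, first or second position.
- start (a joint): Travel of the green start button in m: 0 up, 0.006 fully down; it springs back when released. Fully down takes 4 N.
- start_top (a point): Centre of the top face of the green start button (radius 13 mm, in a black housing); it is pressed straight down 6 mm.
- glass_beaker: Empty clear glass beaker, 56 by 60 by 72 mm high, standing loose on the stirrer's round white plate. Origin: centre of its underside.
- dropper_bottle: Brown dropper bottle with a black top, 33 mm across and 100 mm high, standing loose behind the stirrer's left half. Origin: centre of its underside.
- jar_d: Small white jar with a red lid, 33 mm across and 44 mm high, standing loose behind the stirrer. Origin: centre of its underside.
- sample_cup_b: Clear plastic sample cup, 67 mm across and 68 mm high, standing loose on the worktop to the right of the stirrer. Origin: centre of its underside.

How it is judged (in metres and radians):
On the way, in this order (a step that is already met when the one before it is completed fails the run):
1. the knob rests in the fifth click, at the green dot (value of joint selector between 2.47 and 2.77 rad and velocity of joint selector between -0.2 and 0.2 rad/s), for 0.2 s.
2. the start button is pressed down (value of joint start above 0.0045 m), for 0.05 s.
At the end, for the whole second after the job is handed in: The knob rests in the fifth click (2.618 rad within 0.15), the start button is up again (within 1.5 mm), and the beaker stands upright and still (value of joint selector between 2.47 and 2.77 rad and value of joint start below 0.0015 m and angle between glass_beaker's own z axis and vertical below 0.1 rad and linear speed of glass_beaker below 0.02 m/s); the robot touches nothing.
It fails at once if the knob went past the green dot towards the next click (value of joint selector above 2.86 rad).
It fails at once if the start button was pressed while the knob was not at the green dot (value of joint start above 0.003 m and (value of joint selector below 2.42 rad or value of joint selector above 2.82 rad)).
It fails at once if the knob was pinched or forced (more than 20 N of finger force on it) (contact force between the fingers and selector above 20 N).
It fails at once if the beaker was moved by more than 20 mm, lifted or tipped (distance of glass_beaker from where it was at the start of the episode above 0.02 m or angle between glass_beaker's own z axis and vertical above 0.3 rad).
It fails at once if the dropper bottle, the jar or the sample cup was moved by more than 20 mm or tipped (distance of any of dropper_bottle, jar_d, sample_cup_b from where it was at the start of the episode above 0.02 m or angle between any of dropper_bottle, jar_d, sample_cup_b's own z axis and vertical above 0.3 rad).
It also fails if it takes over 59 s, if anything falls off the work surface, if the arm or the gripper's body presses on something with over 40 N, if the wrist force passes 120 N, or if a joint passes its speed limit or range.

### The arm

A 6-joint arm with a two-finger parallel gripper is mounted at the origin on a cart in front of the work surface, level with it; the furniture and walls round the work are solid. World frame = base frame: x ahead of the robot, y to its left, z up, the work surface at z = 0. Lengths are in mm, angles in rad, forces in N, time in s.
With the tool pointing down it reaches from about 200 to 875 mm from the base axis. Payload 3.4 kg.
Tool frame: the origin (TCP) lies at the very end of the fingers, on their centre line; the grasp point (between the pads) lies 19 mm behind it; z points along the fingers, y is the direction in which the jaws open and shut (so a half turn about z gives the same grasp; the last joint's range is limited). The gripper opens to 94 mm and grips with 3 to 60 N. Pads are 16 mm wide; open, the fingers measure 119 mm over their backs; the gripper's body (75 mm by 177 mm) begins 78 mm behind the grasp point.
Start: joints at [-1.239, 0.276, 1.505, -0, 1.361, -0.121], TCP at [251.559, -517.092, 205.493] pointing down, gripper open.
Joint ranges: [-2.89, 2.89], [-0.75, 2.08], [0.22, 2.7], [-1.18, 4.32], [0.11, 2.71], [-2.7, 2.7]. Speed limits (rad/s): [2.57, 2.57, 3.14, 3.14, 3.14, 3.14].

### API

Orientations are given as a unit quaternion [w, x, y, z].
In Python, from workcell import status, viewer, order gives the robot as it stands.
- The arm moves only by the tool step_arm, never from a script. Its argument "deltas" is a list of rows, each a list of 3 entries, a list of its own where there are three numbers: the closure in counts, from 0 (fully open) to 255 (shut), then the shift along the tool's x, y, z in m, then the turn, a rotation vector about the tool's x, y, z in rad. A call has 1 to 20 rows; each row shifts and turns the commanded pose from where the row before left it, along the tool's axes as they then stand; what a row does not reach is not made up. A row lasts 1/12 s, in which the tool goes at most 41.7 mm and 7.16 degrees, less where a joint would pass 70% of its speed; a pose out of reach is approached as far as the arm can. A call is refused whole if a number of a shift passes 0.0417 or a number of a turn 0.125, either way. A call with a gripper value outside its range is refused whole. The fingers move at their own pace and stop on an object; "newtons" is the grip in N (left out, the last holds). Time passes only in rows, so rows that do not move let the fingers close. It gives the time, the measured TCP pose, the force and the opening at its end, in the units of the state.
- status.state(): the state, without advancing time (a new reading comes with each control period).
- viewer.grab_frame(name): name is "side" or "top" or "wrist"; returns the picture (480x640x3 uint8, red, green, blue); there is no depth.
- viewer.camera_model(name): a dict with "K" (3x3 intrinsics, pixels), "rvec" (rotation vector, rad) and "tvec" (3), from world to camera coordinates, as OpenCV has them. Camera axes: x right, y down, z forward; pixel columns grow to the right and rows downward; lengths in mm; the calibration is good to about 2 mm. A picture is of the moment at which its call begins: read the wrist's pose just before it. camera_model takes no time and is no camera call; for the wrist camera it gives the pose at the moment of the call.
- order.finish_job(): hands the job in, once; it reports no verdict.
The state is a dict: "clock": time; "joint_positions": joint angles; "qd": joint speeds; "joint_torque": joint torques, N m; "ee_pos": TCP position; "ee_rot": TCP orientation; "force": force on the tool from outside, world axes, zero at the start; "ft_torque": the same for the moment, N m; "gripper_width": opening from 0.0 (shut) to 1.0 (fully open).
Only numpy, scipy, OpenCV 4.12 (cv2) and the standard library are available. Lean on these libraries where they do the work, as an engineer would, in place of code of your own. Each camera call takes 0.05 s, during which the arm holds its last target.

## Working session

There is one attempt and no reset: what is moved stays moved. The work goes in short steps, Python scripts to look and compute and a tool call to move; the robot and the scene stay as the last step left them, time stands still between calls to the robot, and variables do not carry over. Pictures are saved under pics/ and viewed, and the job is handed in when it is done.

Besides the shell and the picture viewer there is one more tool, called by a JSON object that holds its "method" and its "body", one argument or row to a line. step_arm: Moves the arm, as the interface text tells. Its arguments: {"type":"object","properties":{"deltas":{"type":"array"},"newtons":{"type":"number"}},"required":["deltas"]}

```bash
mkdir -p pics; ls; python3 - <<'E'
from workcell import status, viewer
import cv2
print(status.state())
for n in ["top","side","wrist"]:
    m=viewer.camera_model(n); print(n,m)
    cv2.imwrite(f"pics/{n}0.png",viewer.grab_frame(n)[:,:,::-1])
E
```

```text
pics
{'clock': 0.0, 'joint_positions': array([-1.23898530e+00,  2.76581786e-01,  1.50609988e+00,  6.85559823e-06,
        1.36069347e+00, -1.20987591e-01]), 'qd': array([ 0.00126153,  0.00071578,  0.00054312, -0.0006055 , -0.00095351,
        0.00031292]), 'joint_torque': array([-1.00848680e-03, -4.04593921e+01, -2.37235487e+01,  6.98794308e-02,
        3.47096706e-02, -1.40896477e-04]), 'ee_pos': array([ 251.374667  , -516.5235779 ,  204.62552877]), 'ee_rot': array([-8.86647395e-04,  9.74480732e-01,  2.24469392e-01, -9.04402555e-05]), 'force': array([-0.05751094, -0.49725985, -0.43521092]), 'ft_torque': array([ 0.0082078 ,  0.04610962, -0.01654718]), 'gripper_width': 0.9986851240623458}
top {'K': array([[450.54554532,   0.        , 318.13990823],
       [  0.        , 450.54554532, 237.37954344],
       [  0.        ,   0.        ,   1.        ]]), 'rvec': array([ 2.12962072, -2.12971288,  0.19425238]), 'tvec': array([-315.45468777,  567.12695032,  809.83002698])}
side {'K': array([[459.49568477,   0.        , 317.37993114],
       [  0.        , 459.49568477, 237.1558718 ],
       [  0.        ,   0.        ,   1.        ]]), 'rvec': array([ 2.19549473, -0.16802387,  0.06608796]), 'tvec': array([-569.87032488,  -73.65154143, 1084.11630467])}
wrist {'K': array([[382.50710422,   0.        , 314.22240987],
       [  0.        , 382.50710422, 237.38947221],
       [  0.        ,   0.        ,   1.        ]]), 'rvec': array([-2.49394253,  1.55877741,  0.18491377]), 'tvec': array([-573.54828849,  -24.64893415,  391.02771776])}
```

View pics/top0.png

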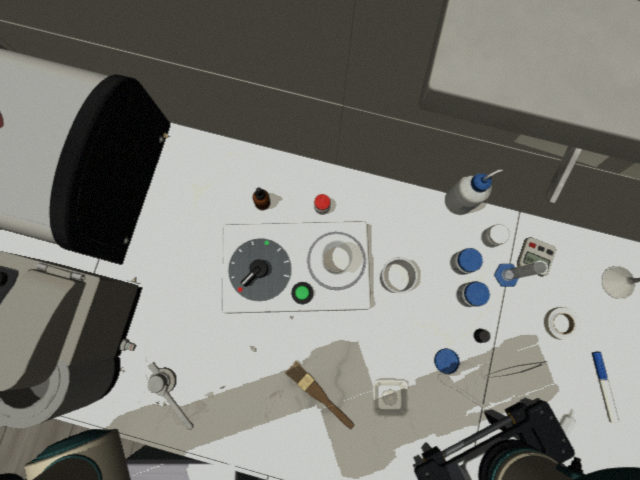

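View pics/side0.png

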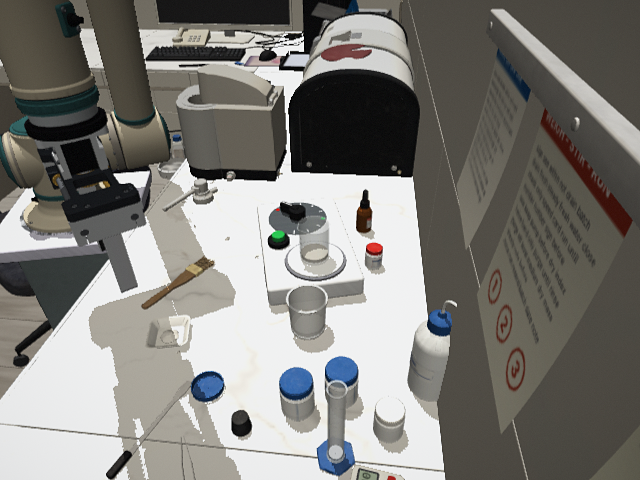

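View pics/wrist0.png

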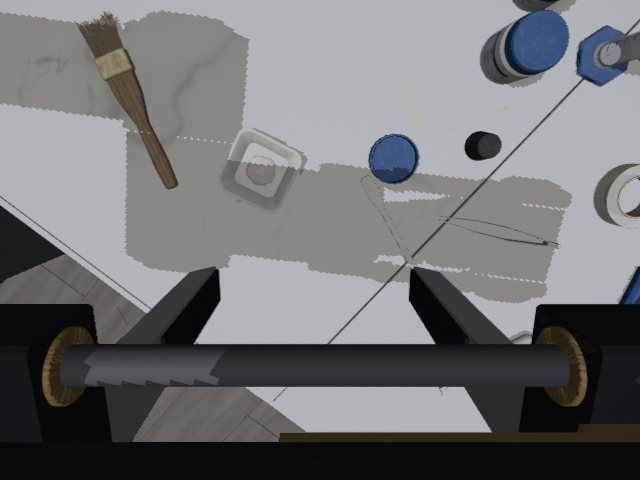

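The top view shows the stirrer with its dial centred near (260,269), the red dot near (240,290), the green dot near (267,242) and the button near (302,293). I'll measure these.

```bash
cat > h.py <<'E'
import numpy as np, cv2
from workcell import status, viewer
def ray(name,uv,z,m=None):
    m=m or viewer.camera_model(name)
    R=cv2.Rodrigues(m["rvec"])[0]; t=m["tvec"]
    p=cv2.undistortPoints(np.array([[uv]],float),m["K"],None)[0,0]
    d=R.T@np.array([p[0],p[1],1]); c=-R.T@t
    return c+d*(z-c[2])/d[2]
def blobs(mask,mina=4):
    n,l,s,c=cv2.connectedComponentsWithStats(mask.astype(np.uint8))
    return [(c[i].round(2),s[i,4]) for i in range(1,n) if s[i,4]>=mina]
E
python3 - <<'E'
from h import *
im=cv2.imread("pics/top0.png"); hsv=cv2.cvtColor(im,cv2.COLOR_BGR2HSV)
x0,y0,x1,y1=210,170,430,320
h,s,v=[hsv[...,i].astype(int) for i in range(3)]
roi=np.zeros(h.shape,bool); roi[y0:y1,x0:x1]=1
for nm,mk,z in [("red",((h<8)|(h>172))&(s>120)&(v>80),47),("green",(h>45)&(h<75)&(s>120)&(v>60),47)]:
    for c,a in blobs(mk&roi): print(nm,c,a,ray("top",c,47)[:2].round(1),ray("top",c,60)[:2].round(1))
# stirrer white top
crop=im[200:330,205:385]; cv2.imwrite("pics/crop0.png",cv2.resize(crop,None,fx=4.4,fy=4.4,interpolation=cv2.INTER_CUBIC))
s0=cv2.imread("pics/side0.png")[170:310,230:400]; cv2.imwrite("pics/scrop0.png",cv2.resize(s0,None,fx=4,fy=4,interpolation=cv2.INTER_CUBIC))
E
```

```text
red [321.95 201.63] 188 [ 638.7 -322.9] [ 635.3 -322.8]
red [239.65 289.  ] 17 [ 469.2 -167.8] [ 468.3 -170. ]
green [266.4 242.4] 15 [ 558.1 -216.3] [ 555.9 -217.8]
green [301.6 292.3] 164 [ 463.  -284.4] [ 462.3 -284.8]
```

View pics/crop0.png

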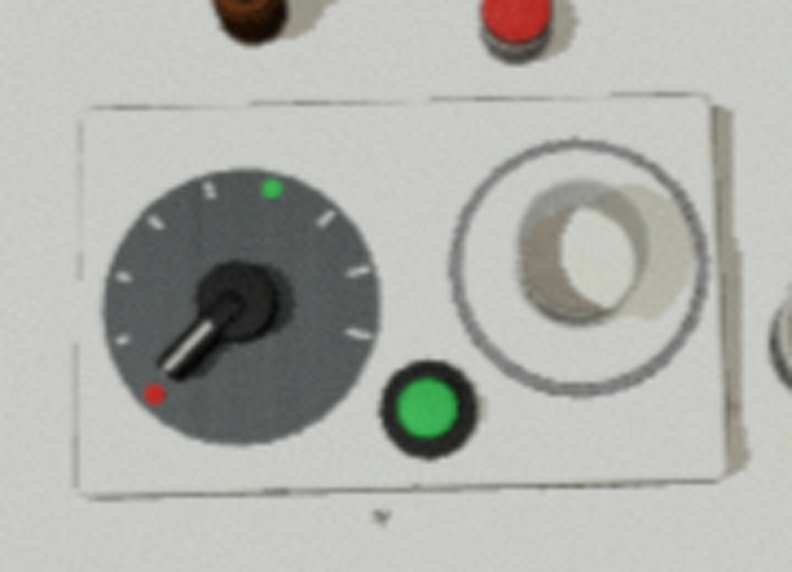

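View pics/scrop0.png

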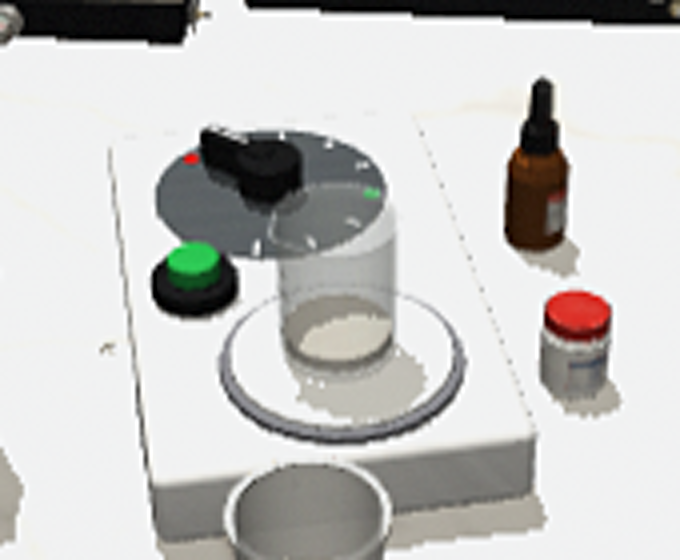

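```bash
python3 - <<'E'
from h import *
im=cv2.imread("pics/side0.png"); hsv=cv2.cvtColor(im,cv2.COLOR_BGR2HSV)
h,s,v=[hsv[...,i].astype(int) for i in range(3)]
roi=np.zeros(h.shape,bool); roi[170:310,230:400]=1
for nm,mk in [("red",((h<8)|(h>172))&(s>120)&(v>80)),("green",(h>45)&(h<75)&(s>120)&(v>60))]:
    for c,a in blobs(mk&roi,3): print("side",nm,c,a,ray("side",c,47)[:2].round(1))
im=cv2.imread("pics/top0.png");hsv=cv2.cvtColor(im,cv2.COLOR_BGR2HSV)
m=((hsv[...,2]<130)).astype(np.uint8); roi=np.zeros_like(m); roi[230:308,222:296]=1
cs,_=cv2.findContours(m*roi,cv2.RETR_EXTERNAL,cv2.CHAIN_APPROX_NONE); c=max(cs,key=cv2.contourArea)
e=cv2.fitEllipse(c); print("dial",e,ray("top",e[0],47)[:2].round(1))
p=np.array([ray("top",q[0],47)[:2] for q in c.astype(float)]); (cc,r)=cv2.minEnclosingCircle(p.astype(np.float32)); print(cc,r)
# beaker, bottle, bin px
for nm,uv,z in [("bin",(125,262),0),("bin2",(168,125),0),("dev",(140,290),0),("devtop",(140,290),150),("binfront",(125,262),250),("bottle",(262,208),0)]:
    print(nm,ray("top",uv,z)[:2].round())
# pointer white line
h,s,v=[hsv[...,i].astype(int) for i in range(3)]
roi=np.zeros(h.shape,bool); roi[255:290,243:275]=1
mk=(v>150)&roi; ys,xs=np.nonzero(mk)
P=np.array([ray("top",q,72)[:2] for q in zip(xs,ys)]); print(len(P),P.mean(0)); 
d=cv2.fitLine(P.astype(np.float32),cv2.DIST_L2,0,.01,.01).ravel(); print(d, np.degrees(np.arctan2(d[1],d[0])))
print(np.ptp(P@d[:2]), P[np.argmax(P[:,1])],P[np.argmin(P[:,1])])
E
```

```text
side red [277.5 209.2] 10 [ 466.7 -167.7]
side red [368.83 218.67] 6 [ 648.5 -234.8]
side red [373.98 248.29] 155 [ 634.7 -333.3]
side green [322. 218.] 3 [ 554.5 -216.5]
side green [277.89 235.82] 118 [ 460.2 -264. ]
dial ((259.11541748046875, 269.3145751953125), (60.22471618652344, 62.20881652832031), 31.307445526123047) [ 506.3 -203.6]
(507.0234375, -204.12278747558594) 59.5354118347168
bin [526.  71.]
bin2 [818.   3.]
dev [470.  38.]
devtop [461. -21.]
binfront [495. -35.]
bottle [ 638. -201.]
15 [ 487.66010836 -186.03268079]
[   0.7447013   -0.6673979  487.6601    -186.03268  ] -41.86655
21.761736732385884 [ 478.50666964 -177.86560204] [ 493.16193267 -192.11609525]
```

{"method": "step_arm", "body": {
  "deltas": [
    [255,[0.0273,-0.0159,0],[0,0,0]],
    [255,[0.0273,-0.0159,0],[0,0,0]],
    [255,[0.0273,-0.0159,0],[0,0,0]],
    [255,[0.0273,-0.0159,0],[0,0,0]],
    [255,[0.0273,-0.0159,0],[0,0,0]],
    [255,[0.0273,-0.0159,0],[0,0,0]],
    [255,[0.0273,-0.0159,0],[0,0,0]],
    [255,[0.0273,-0.0159,0],[0,0,0]],
    [255,[0.0273,-0.0159,0],[0,0,0]],
    [255,[0.0273,-0.0159,0],[0,0,0]],
    [255,[0.0273,-0.0159,0],[0,0,0]],
    [255,[0.0273,-0.0159,0],[0,0,0]],
    [255,[0,0,0],[0,0,0]],
    [255,[0,0,0],[0,0,0]]
  ],
  "newtons": 10
}}

```text
clock: 1.32
ee_pos: [463.0, -201.1, 205.2]
ee_rot: [0.0, 0.974, 0.226, -0.0]
force: [-0.6, -0.9, -0.0]
gripper_width: 0.041
```

{"method": "step_arm", "body": {
  "deltas": [
    [255,[0,0,0],[0,0,-0.122]],
    [255,[0,0,0],[0,0,-0.122]],
    [255,[0,0,0],[0,0,-0.122]],
    [255,[0,0,0],[0,0,-0.122]],
    [255,[0,0,0],[0,0,-0.122]],
    [255,[0,0,0],[0,0,-0.122]],
    [255,[0,0,0],[0,0,-0.122]],
    [255,[0,0,0],[0,0,-0.122]],
    [255,[0,0,0],[0,0,-0.122]],
    [255,[0,0,0],[0,0,-0.122]],
    [255,[0,0,0],[0,0,-0.122]],
    [255,[0,0,0],[0,0,-0.122]],
    [255,[0,0,0],[0,0,-0.122]],
    [255,[0,0,0],[0,0,-0.122]],
    [255,[0,0,0],[0,0,-0.122]],
    [255,[0,0,0],[0,0,-0.122]],
    [255,[0,0,0],[0,0,0]],
    [255,[0,0,0],[0,0,0]],
    [255,[0,0,0],[0,0,0]]
  ]
}}

```text
clock: 2.9
ee_pos: [462.2, -203.0, 205.4]
ee_rot: [-0.0, 0.362, 0.932, -0.0]
force: [-0.8, -0.2, -0.4]
gripper_width: 0.002
```

```bash
cat >> h.py <<'E'
from scipy.spatial.transform import Rotation
AX=np.array([505.8,-204.0])
def rel(s):
    q=s["ee_rot"]; R=Rotation.from_quat([q[1],q[2],q[3],q[0]]).as_matrix()
    d=s["ee_pos"][:2]-AX; psi=np.degrees(np.arctan2(R[1,0],R[0,0]))
    print("t",round(s["clock"],2),"pos",s["ee_pos"].round(1),"psi",psi.round(2),"tilt",R[:2,2].round(3),"rho,tan",(d@R[:2,0]).round(1),(d@R[:2,1]).round(1),"F",s["force"].round(1),"w",round(s["gripper_width"],3))
def snap(tag,names=("top","side","wrist")):
    for n in names:
        im=viewer.grab_frame(n)[:,:,::-1]
        cv2.imwrite(f"pics/{n}{tag}.png",im)
        if n=="top": cv2.imwrite(f"pics/tc{tag}.png",cv2.resize(im[190:330,205:385],None,fx=4,fy=4,interpolation=cv2.INTER_CUBIC))
        if n=="side": cv2.imwrite(f"pics/sc{tag}.png",cv2.resize(im[130:300,210:390],None,fx=3.5,fy=3.5,interpolation=cv2.INTER_CUBIC))
E
python3 -c "
from h import *
rel(status.state()); m=viewer.camera_model('wrist'); print(m); snap(1)"
```

```text
t 2.9 pos [ 462.2 -203.   205.4] psi 137.57 tilt [-0. -0.] rho,tan 32.9 -28.7 F [-0.8 -0.2 -0.4] w 0.002
{'K': array([[382.50710422,   0.        , 314.22240987],
       [  0.        , 382.50710422, 237.38947221],
       [  0.        ,   0.        ,   1.        ]]), 'rvec': array([-2.67848392, -1.18124011, -0.13716202]), 'tvec': array([-161.85162794, -488.87656484,  280.87784136])}
```

View pics/wrist1.png

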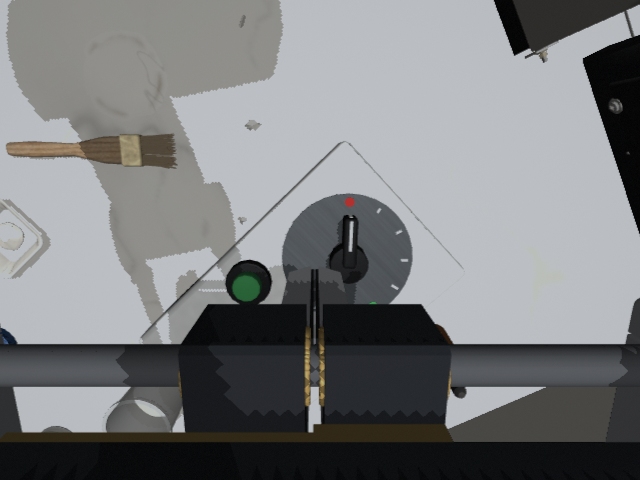

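View pics/side1.png

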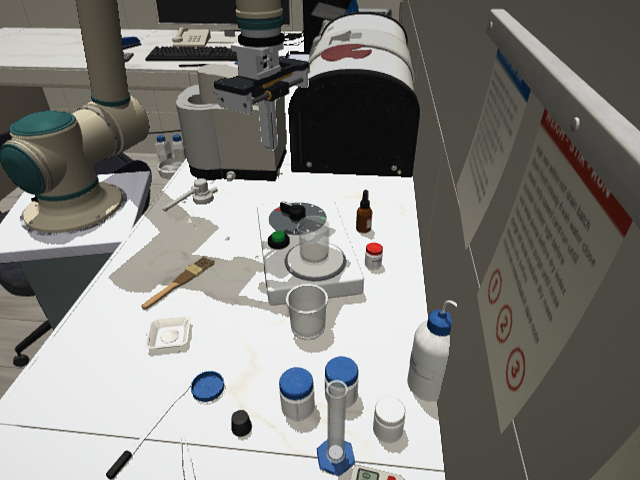

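```bash
python3 - <<'E'
from h import *
m=viewer.camera_model('wrist')
im=cv2.imread("pics/wrist1.png"); hsv=cv2.cvtColor(im,cv2.COLOR_BGR2HSV)
h,s,v=[hsv[...,i].astype(int) for i in range(3)]
roi=np.zeros(h.shape,bool); roi[180:305,220:480]=1
for nm,mk in [("red",((h<8)|(h>172))&(s>120)&(v>80)),("green",(h>45)&(h<75)&(s>100)&(v>50))]:
    for c,a in blobs(mk&roi,3): print("wrist",nm,c,a,ray("w",c,47,m)[:2].round(1),ray("w",c,60,m)[:2].round(1))
m2=((v<135)).astype(np.uint8); r2=np.zeros_like(m2); r2[190:262,278:420]=1
cs,_=cv2.findContours(m2*r2,cv2.RETR_EXTERNAL,cv2.CHAIN_APPROX_NONE); c=max(cs,key=cv2.contourArea)[:,0].astype(float)
c=c[c[:,1]<258]
P=np.array([ray("w",q,47,m)[:2] for q in c])
A=np.c_[2*P,np.ones(len(P))]; x=np.linalg.lstsq(A,(P**2).sum(1),rcond=None)[0]; print("circle",x[:2],np.sqrt(x[2]+x[:2]@x[:2]))
# button height by top+side triangulation
def PM(n):
    k=viewer.camera_model(n); return k["K"]@np.c_[cv2.Rodrigues(k["rvec"])[0],k["tvec"]]
for a,b in [((301.6,292.3),(277.89,235.82)),((239.65,289),(277.5,209.2)),((266.4,242.4),(322,218))]:
    X=cv2.triangulatePoints(PM("top"),PM("side"),np.array(a)[:,None],np.array(b)[:,None]); print((X[:3]/X[3]).ravel().round(1))
k=viewer.camera_model('wrist'); R=cv2.Rodrigues(k["rvec"])[0]; p=status.state()["ee_pos"]; print(cv2.projectPoints(p[None],k["rvec"],k["tvec"],k["K"],None)[0])
E
```

```text
wrist red [349.36 201.69] 72 [ 469.1 -166.2] [ 466.9 -165.8]
wrist green [245.58 287.59] 595 [ 464.6 -291.3] [ 462.7 -286.2]
wrist green [372.5  302.57] 14 [ 556.2 -213. ] [ 550.7 -210.9]
circle [ 506.76354523 -202.31333544] 59.34800673724682
[ 460.8 -284.9   62.1]
[ 467.9 -167.9   47.2]
[ 343.6 -397.7  600.2]
[[[314.19223579 284.76442421]]]
```

{"method": "step_arm", "body": {
  "deltas": [
    [255,[0,0,0.0165],[0,0,0]],
    [255,[0,0,0.0165],[0,0,0]],
    [255,[0,0,0.0165],[0,0,0]],
    [255,[0,0,0.0165],[0,0,0]],
    [255,[0,0,0.0165],[0,0,0]],
    [255,[0,0,0.0165],[0,0,0]],
    [255,[0,0,0.0165],[0,0,0]],
    [255,[0,0,0.0165],[0,0,0]],
    [255,[0,0,0.004],[0,0,0]],
    [255,[0,0,0.004],[0,0,0]],
    [255,[0,0,0.004],[0,0,0]],
    [255,[0,0,0.004],[0,0,0]],
    [255,[0,0,0],[0,0,0]],
    [255,[0,0,0],[0,0,0]],
    [255,[0,0,0],[0,0,0]]
  ]
}}

```text
clock: 4.3
ee_pos: [463.0, -202.4, 58.0]
ee_rot: [0.001, 0.36, 0.933, -0.0]
force: [-0.1, 0.2, -0.7]
gripper_width: 0.003
```

```bash
sed -i 's/AX=.*/AX=np.array([506.4,-203.4])/' h.py; python3 -c "
from h import *
rel(status.state()); snap(2)"
```

```text
t 4.3 pos [ 463.  -202.4   58. ] psi 137.78 tilt [ 0.001 -0.001] rho,tan 32.8 -28.4 F [-0.1  0.2 -0.7] w 0.003
```

View pics/wrist2.png

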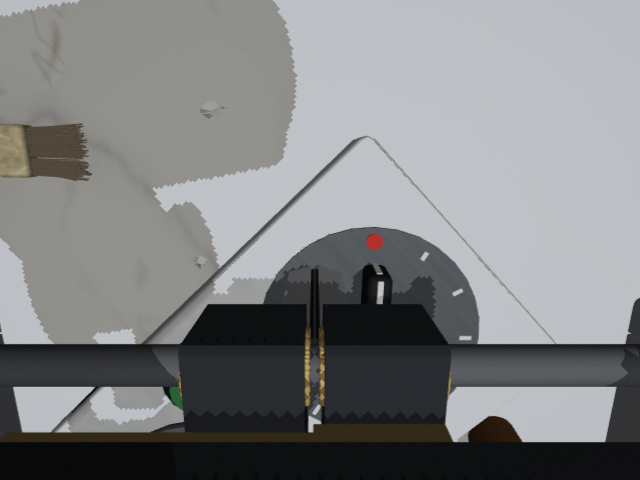

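View pics/sc2.png

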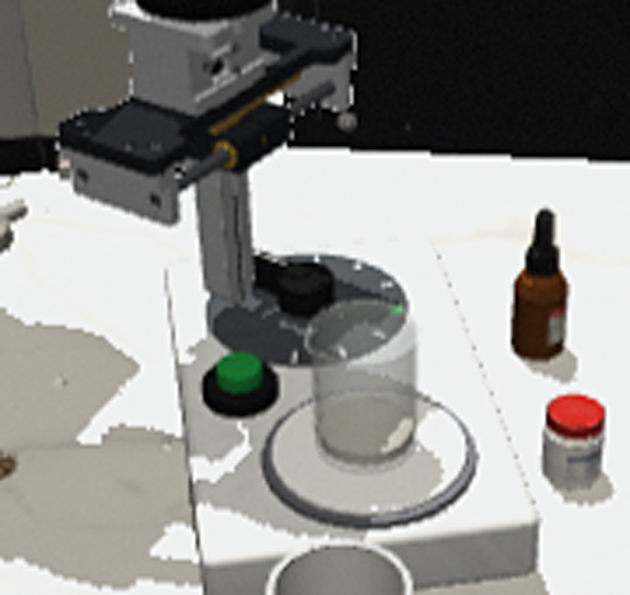

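{"method": "step_arm", "body": {
  "deltas": [
    [255,[0,0.004,0],[0,0,0]],
    [255,[0,0.004,0],[0,0,0]],
    [255,[0.00098,0.00166,0],[0,0,0.05]],
    [255,[0.00098,0.00166,0],[0,0,0.05]],
    [255,[0.00098,0.00166,0],[0,0,0.05]],
    [255,[0.00098,0.00166,0],[0,0,0.05]],
    [255,[0.00098,0.00166,0],[0,0,0.05]],
    [255,[0.00098,0.00166,0],[0,0,0.05]],
    [255,[0.00098,0.00166,0],[0,0,0.05]],
    [255,[0.00098,0.00166,0],[0,0,0.05]],
    [255,[0,0,0],[0,0,0]]
  ]
}}

```text
clock: 5.37
ee_pos: [474.1, -181.6, 57.5]
ee_rot: [0.0, 0.538, 0.843, 0.0]
force: [0.7, 0.1, -0.5]
gripper_width: 0.005
```

```bash
python3 -c "
from h import *
rel(status.state()); snap(3)"
```

```text
t 5.37 pos [ 474.1 -181.6   57.5] psi 114.84 tilt [0. 0.] rho,tan 33.3 -20.2 F [ 0.7  0.1 -0.5] w 0.005
```

View pics/wrist3.png

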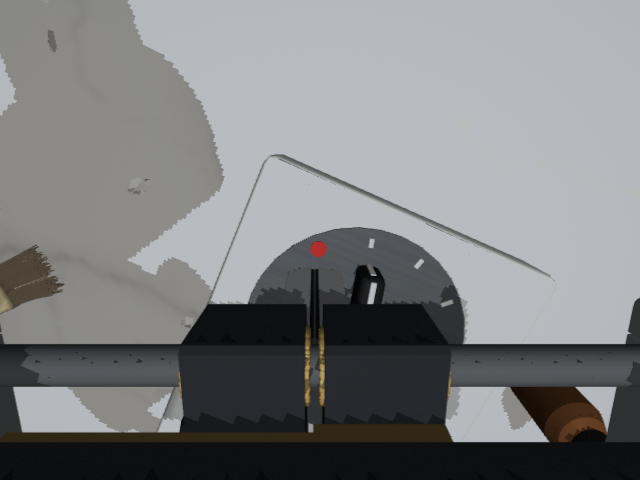

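View pics/tc3.png

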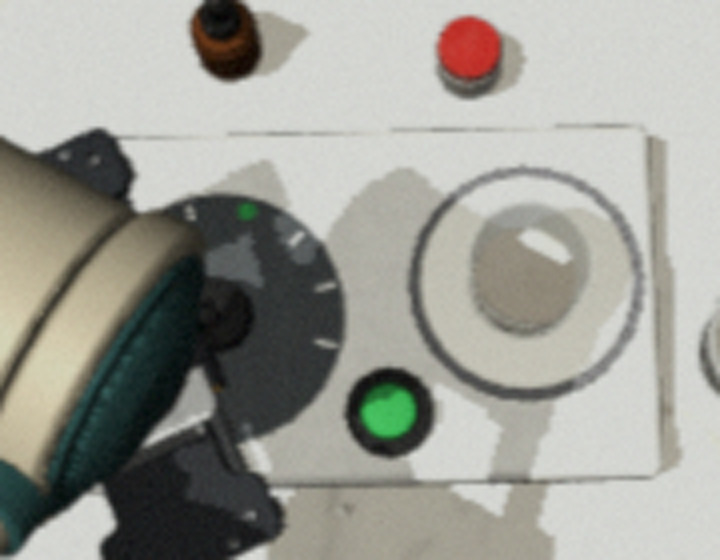

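View pics/sc3.png

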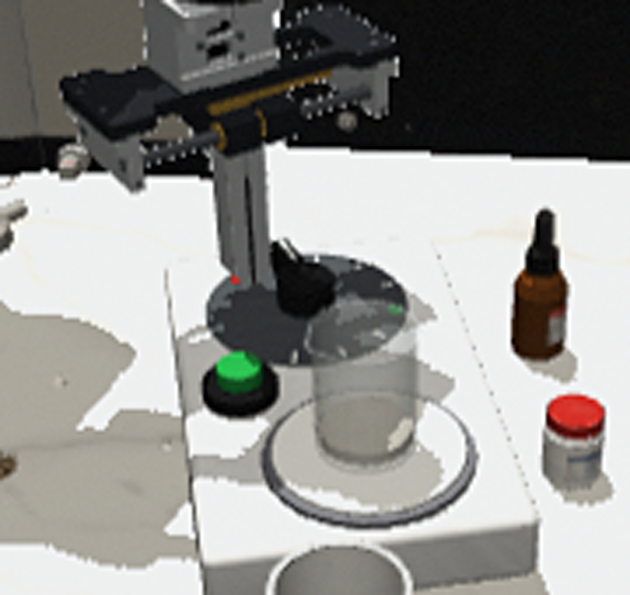

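{"method": "step_arm", "body": {
  "deltas": [
    [255,[0.00098,0.00166,0],[0,0,0.05]],
    [255,[0.00098,0.00166,0],[0,0,0.05]],
    [255,[0.00098,0.00166,0],[0,0,0.05]],
    [255,[0.00098,0.00166,0],[0,0,0.05]],
    [255,[0.00098,0.00166,0],[0,0,0.05]],
    [255,[0.00098,0.00166,0],[0,0,0.05]],
    [255,[0.00098,0.00166,0],[0,0,0.05]],
    [255,[0.00098,0.00166,0],[0,0,0.05]],
    [255,[0.00098,0.00166,0],[0,0,0.05]],
    [255,[0,0,0],[0,0,0]]
  ]
}}

```text
clock: 6.35
ee_pos: [485.9, -169.9, 57.4]
ee_rot: [-0.0, 0.713, 0.701, -0.0]
force: [-0.2, 0.3, 0.9]
gripper_width: 0.002
```

```bash
python3 -c "
from h import *
rel(status.state()); snap(4,('wrist','side'))"
```

```text
t 6.35 pos [ 485.9 -169.9   57.4] psi 89.08 tilt [-0.  0.] rho,tan 33.1 -21.0 F [-0.2  0.3  0.9] w 0.002
```

View pics/wrist4.png

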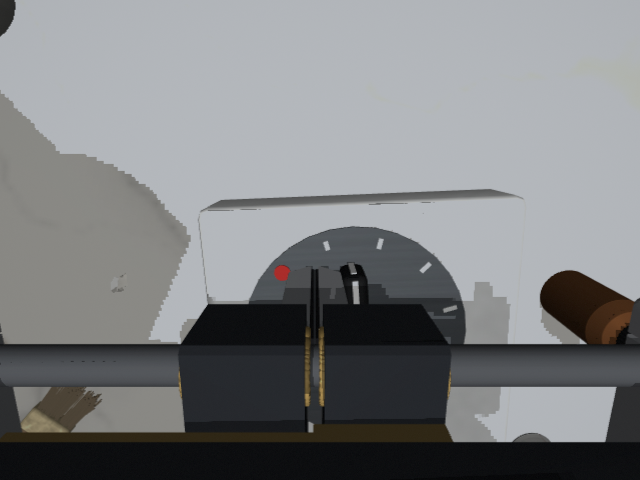

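View pics/sc4.png

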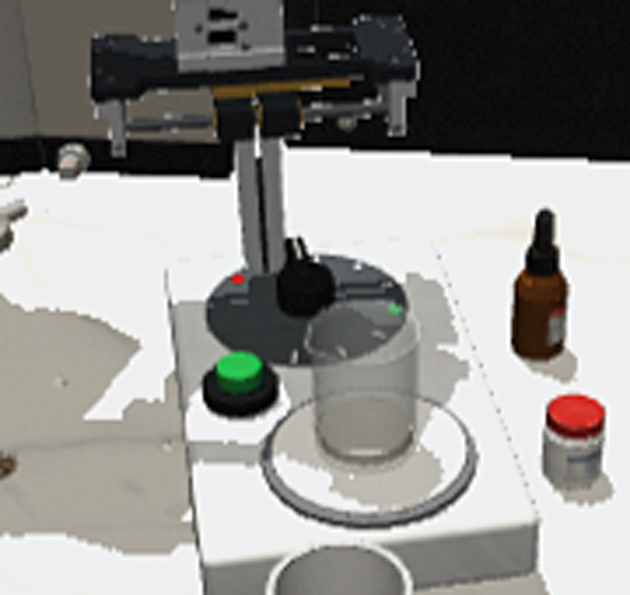

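{"method": "step_arm", "body": {
  "deltas": [
    [255,[0.00098,0.00166,0],[0,0,0.05]],
    [255,[0.0006,0.001,0],[0,0,0.03]],
    [255,[0,0,0],[0,0,0]],
    [255,[0,0,0],[0,0,0]]
  ]
}}

```text
clock: 6.78
ee_pos: [489.0, -168.7, 57.5]
ee_rot: [0.0, 0.74, 0.673, 0.0]
force: [-0.6, -0.1, -0.6]
gripper_width: 0.008
```

```bash
python3 -c "
from h import *
rel(status.state()); snap(5,('wrist',))"
```

```text
t 6.78 pos [ 489.  -168.7   57.5] psi 84.6 tilt [ 0. -0.] rho,tan 32.9 -20.6 F [-0.6 -0.1 -0.6] w 0.008
```

View pics/wrist5.png

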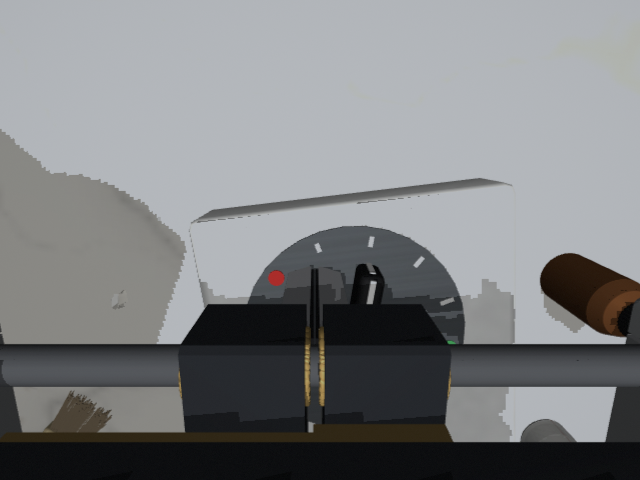

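The second click is in: the arm tip at (371,268) lines up with the second bar at (371,242). Next I'll do the third click.

{"method": "step_arm", "body": {
  "deltas": [
    [255,[0.00098,0.00166,0],[0,0,0.05]],
    [255,[0.00098,0.00166,0],[0,0,0.05]],
    [255,[0.00098,0.00166,0],[0,0,0.05]],
    [255,[0.00098,0.00166,0],[0,0,0.05]],
    [255,[0.00098,0.00166,0],[0,0,0.05]],
    [255,[0.00098,0.00166,0],[0,0,0.05]],
    [255,[0.00098,0.00166,0],[0,0,0.05]],
    [255,[0.00098,0.00166,0],[0,0,0.05]],
    [255,[0.00098,0.00166,0],[0,0,0.05]],
    [255,[0.00098,0.00166,0],[0,0,0.05]],
    [255,[0.0005,0.0008,0],[0,0,0.025]],
    [255,[0,0,0],[0,0,0]],
    [255,[0,0,0],[0,0,0]]
  ]
}}

```text
clock: 7.92
ee_pos: [508.5, -164.7, 57.5]
ee_rot: [0.0, 0.889, 0.458, 0.0]
force: [0.3, -0.3, -0.3]
gripper_width: 0.007
```

```bash
python3 -c "
from h import *
rel(status.state()); snap(6,('wrist',))"
```

```text
t 7.92 pos [ 508.5 -164.7   57.5] psi 54.5 tilt [ 0. -0.] rho,tan 32.7 -20.8 F [ 0.3 -0.3 -0.3] w 0.007
```

View pics/wrist6.png

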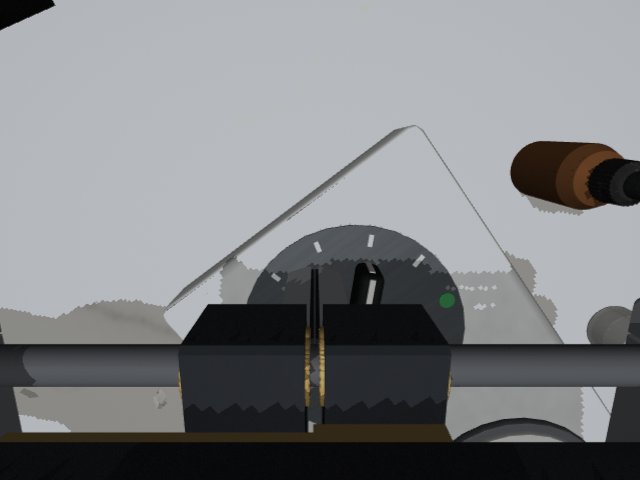

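The third click is in: the arm lines up with the bar at (371,241), and the fourth bar at (419,260) and the green dot at (447,300) come next. Now the fourth click.

{"method": "step_arm", "body": {
  "deltas": [
    [255,[0.00098,0.00166,0],[0,0,0.05]],
    [255,[0.00098,0.00166,0],[0,0,0.05]],
    [255,[0.00098,0.00166,0],[0,0,0.05]],
    [255,[0.00098,0.00166,0],[0,0,0.05]],
    [255,[0.00098,0.00166,0],[0,0,0.05]],
    [255,[0.00098,0.00166,0],[0,0,0.05]],
    [255,[0.00098,0.00166,0],[0,0,0.05]],
    [255,[0.00098,0.00166,0],[0,0,0.05]],
    [255,[0.00098,0.00166,0],[0,0,0.05]],
    [255,[0.00098,0.00166,0],[0,0,0.05]],
    [255,[0.0005,0.0008,0],[0,0,0.025]],
    [255,[0,0,0],[0,0,0]],
    [255,[0,0,0],[0,0,0]]
  ]
}}

```text
clock: 9.05
ee_pos: [527.3, -171.2, 57.5]
ee_rot: [0.0, 0.977, 0.211, -0.0]
force: [-0.3, 1.2, 1.1]
gripper_width: 0.001
```

```bash
python3 -c "
from h import *
rel(status.state()); snap(7,('wrist','side'))"
```

```text
t 9.05 pos [ 527.3 -171.2   57.5] psi 24.41 tilt [ 0. -0.] rho,tan 32.4 -20.7 F [-0.3  1.2  1.1] w 0.001
```

View pics/wrist7.png

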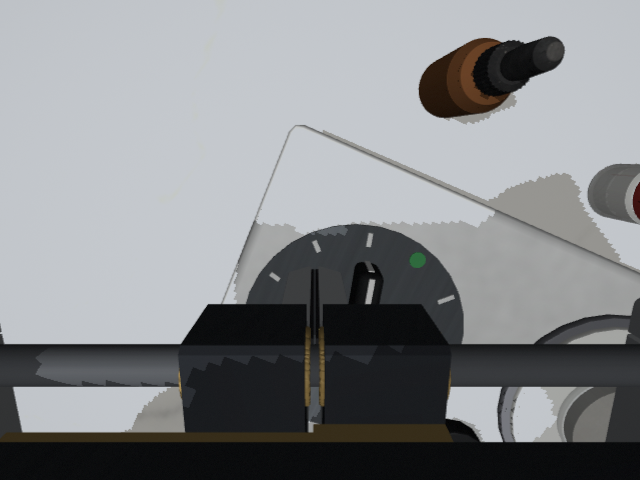

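View pics/sc7.png

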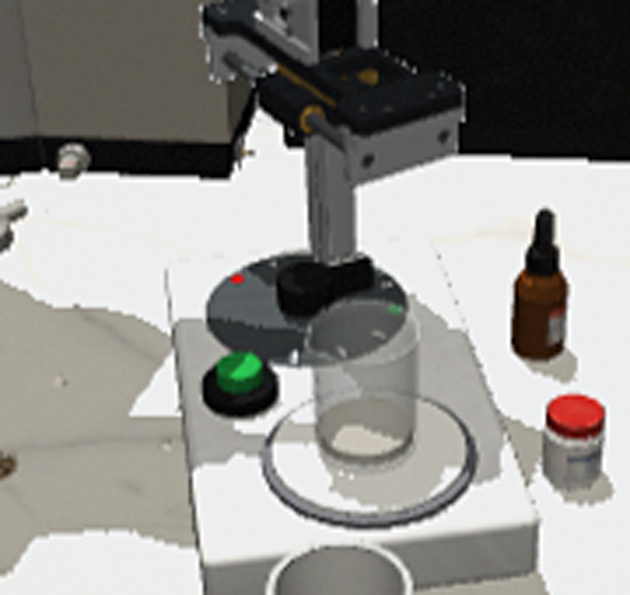

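The fourth click is in, with the arm on the bar at (369,240) and the green dot next at (417,260). For the last click I'll slow down near the halfway point.

{"method": "step_arm", "body": {
  "deltas": [
    [255,[0.00098,0.00166,0],[0,0,0.05]],
    [255,[0.00098,0.00166,0],[0,0,0.05]],
    [255,[0.00098,0.00166,0],[0,0,0.05]],
    [255,[0.00098,0.00166,0],[0,0,0.05]],
    [255,[0.00098,0.00166,0],[0,0,0.05]],
    [255,[0.00098,0.00166,0],[0,0,0.05]],
    [255,[0.00098,0.00166,0],[0,0,0.05]],
    [255,[0.00098,0.00166,0],[0,0,0.05]],
    [255,[0.0004,0.00065,0],[0,0,0.02]],
    [255,[0.0004,0.00065,0],[0,0,0.02]],
    [255,[0.0004,0.00065,0],[0,0,0.02]],
    [255,[0.0004,0.00065,0],[0,0,0.02]],
    [255,[0,0,0],[0,0,0]],
    [255,[0,0,0],[0,0,0]]
  ]
}}

```text
clock: 10.32
ee_pos: [539.8, -184.8, 57.5]
ee_rot: [0.0, 1.0, -0.027, 0.0]
force: [0.4, -0.2, 0.5]
gripper_width: 0.004
```

```bash
python3 -c "
from h import *
rel(status.state()); snap(8,('wrist','side'))"
```

```text
t 10.32 pos [ 539.8 -184.8   57.5] psi -3.15 tilt [ 0.    -0.001] rho,tan 32.3 -20.4 F [ 0.4 -0.2  0.5] w 0.004
```

View pics/wrist8.png

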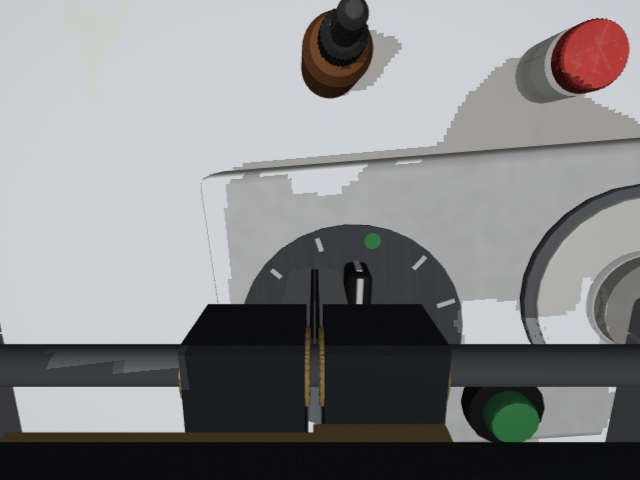

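The arm at (357,263) is just past halfway between the fourth bar and the green dot, and the finger is still touching it. I'll nudge it a little more.

{"method": "step_arm", "body": {
  "deltas": [
    [255,[0.0004,0.00065,0],[0,0,0.02]],
    [255,[0.0002,0.0003,0],[0,0,0.01]],
    [255,[0,0,0],[0,0,0]],
    [255,[0,0,0],[0,0,0]]
  ]
}}

```text
clock: 10.75
ee_pos: [540.3, -185.5, 57.5]
ee_rot: [0.0, 0.999, -0.043, 0.0]
force: [-0.5, -0.1, 0.0]
gripper_width: 0.005
```

```bash
python3 -c "
from h import *
rel(status.state()); snap(9,('wrist','side'))"
```

```text
t 10.75 pos [ 540.3 -185.5   57.5] psi -4.88 tilt [ 0. -0.] rho,tan 32.3 -20.7 F [-0.5 -0.1  0. ] w 0.005
```

View pics/wrist9.png

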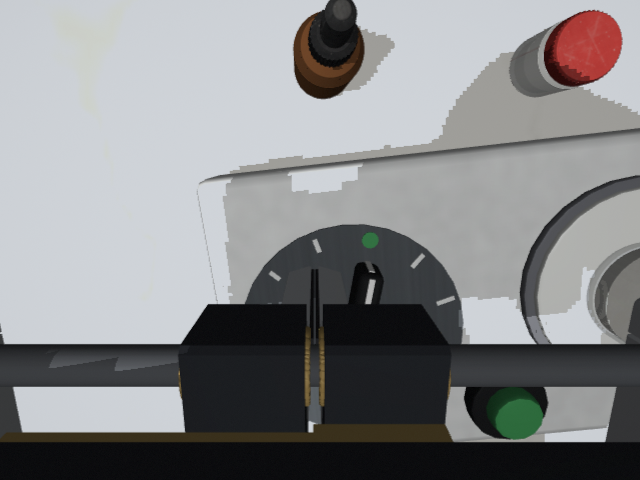

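The knob has clicked in at the green dot: the arm tip at (370,265) is in line with the dot at (370,240). I'll back off, lift, and move above the button.

{"method": "step_arm", "body": {
  "deltas": [
    [255,[0,-0.004,0],[0,0,0]],
    [255,[0,-0.004,0],[0,0,0]],
    [255,[0,-0.004,0],[0,0,0]],
    [255,[0,0,-0.02],[0,0,0]],
    [255,[0,0,-0.02],[0,0,0]],
    [255,[0,0,-0.02],[0,0,0]],
    [255,[0,0,-0.02],[0,0,0]],
    [255,[0,0,-0.02],[0,0,0]],
    [255,[-0.0116,0.0196,0],[0,0,0]],
    [255,[-0.0116,0.0196,0],[0,0,0]],
    [255,[-0.0116,0.0196,0],[0,0,0]],
    [255,[-0.0116,0.0196,0],[0,0,0]],
    [255,[-0.0116,0.0196,0],[0,0,0]],
    [255,[-0.0116,0.0196,0],[0,0,0]],
    [255,[0,0,0],[0,0,0]],
    [255,[0,0,0],[0,0,0]],
    [255,[0,0,0],[0,0,0]]
  ]
}}

```text
clock: 12.27
ee_pos: [462.3, -284.0, 157.5]
ee_rot: [-0.0, 0.999, -0.043, 0.0]
force: [0.1, 0.0, 0.7]
gripper_width: 0.004
```

```bash
python3 -c "
from h import *
rel(status.state()); snap('a',('wrist','side'))"
```

```text
t 12.27 pos [ 462.3 -284.   157.5] psi -4.89 tilt [0.    0.001] rho,tan -37.0 84.0 F [0.1 0.  0.7] w 0.004
```

View pics/wrista.png

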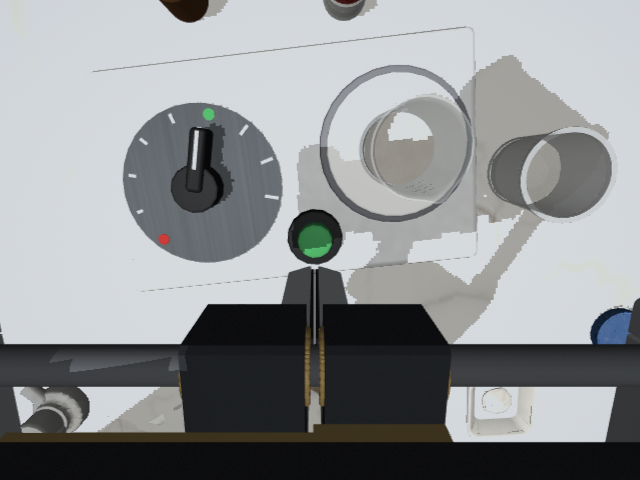

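View pics/sca.png

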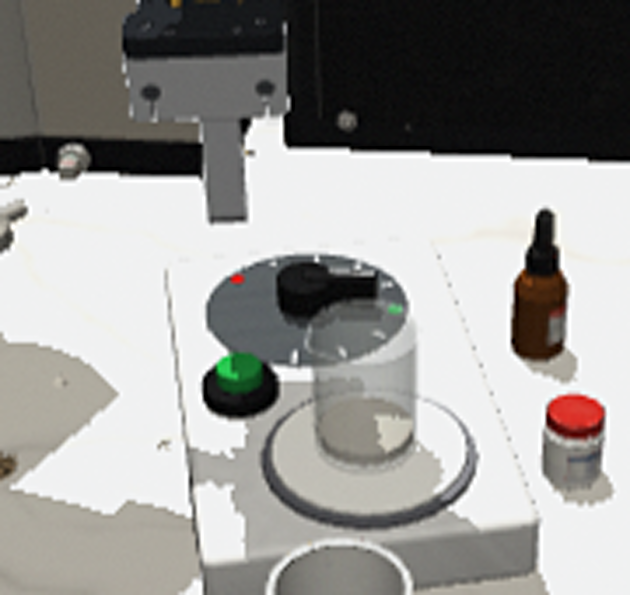

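```bash
python3 - <<'E'
from h import *
m=viewer.camera_model('wrist'); im=cv2.imread("pics/wrista.png"); hsv=cv2.cvtColor(im,cv2.COLOR_BGR2HSV)
h,s,v=[hsv[...,i].astype(int) for i in range(3)]
mk=(h>45)&(h<75)&(s>100)&(v>50); roi=np.zeros(h.shape,bool); roi[100:300,190:350]=1
for c,a in blobs(mk&roi,3): print(c,a,ray("w",c,62,m).round(1),ray("w",c,47,m).round(1))
# white line on pointer
roi[:]=0; roi[122:180,190:215]=1; mk=(v>140)&(s<80)&roi; ys,xs=np.nonzero(mk)
P=np.array([ray("w",q,72,m)[:2] for q in zip(xs,ys)]); d=cv2.fitLine(P.astype(np.float32),cv2.DIST_L2,0,.01,.01).ravel(); print("line",len(P),np.degrees(np.arctan2(d[1],d[0])),d)
E
```

```text
[208.29 113.71] 112 [ 556.5 -218.1   62. ] [ 558.  -214.3   47. ]
[314.56 240.05] 954 [ 461.3 -283.5   62. ] [ 457.7 -283.2   47. ]
line 168 -13.937239 [ 9.7056013e-01 -2.4085888e-01  5.3355603e+02 -2.0835542e+02]
```

The knob's white line lies at -13.9° in the world, which is the green-dot direction, and the button sits at (461,-284). I'll descend onto it now.

{"method": "step_arm", "body": {
  "deltas": [
    [255,[-0.001,0,0.018],[0,0,0]],
    [255,[0,0,0.018],[0,0,0]],
    [255,[0,0,0.018],[0,0,0]],
    [255,[0,0,0.018],[0,0,0]],
    [255,[0,0,0.016],[0,0,0]],
    [255,[0,0,0.002],[0,0,0]],
    [255,[0,0,0.0015],[0,0,0]],
    [255,[0,0,0.0015],[0,0,0]],
    [255,[0,0,0.0015],[0,0,0]],
    [255,[0,0,0.0015],[0,0,0]],
    [255,[0,0,0.0015],[0,0,0]],
    [255,[0,0,0.0015],[0,0,0]],
    [255,[0,0,0],[0,0,0]],
    [255,[0,0,0],[0,0,0]]
  ]
}}

```text
clock: 13.53
ee_pos: [461.6, -284.4, 61.9]
ee_rot: [0.0, 0.999, -0.043, 0.001]
force: [-3.7, 4.8, 19.9]
gripper_width: 0.001
```

```bash
python3 -c "
from h import *
rel(status.state()); snap('b',('side',)); rel(status.state())"
```

```text
t 13.53 pos [ 461.6 -284.4   61.9] psi -4.9 tilt [ 0.002 -0.001] rho,tan -37.7 84.5 F [-3.7  4.8 19.9] w 0.001
t 13.58 pos [ 461.6 -284.4   61.9] psi -4.9 tilt [ 0.002 -0.001] rho,tan -37.7 84.6 F [-3.3  4.9 20.3] w 0.004
```

View pics/scb.png

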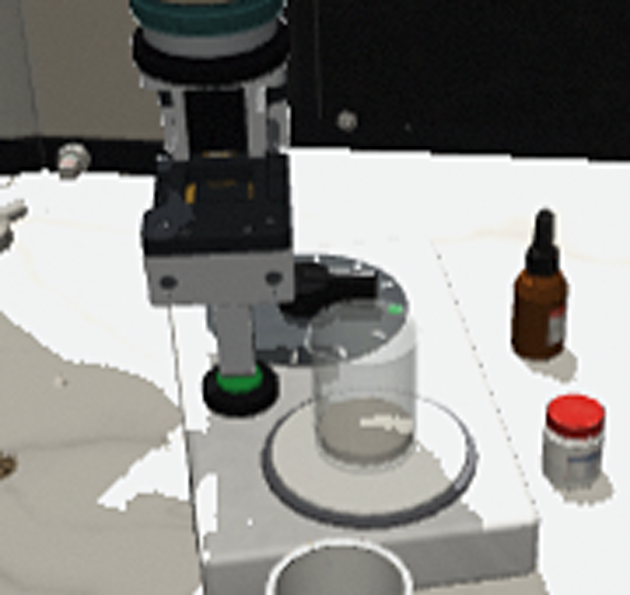

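```bash
python3 - <<'E'
import cv2,numpy as np
a=cv2.imread("pics/sidea.png")[222:255,260:300]; b=cv2.imread("pics/sideb.png")[222:255,260:300]
cv2.imwrite("pics/cmp.png",cv2.resize(np.hstack([a,b]),None,fx=10,fy=10,interpolation=cv2.INTER_NEAREST))
E
```

```text
(no output)
```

View pics/cmp.png

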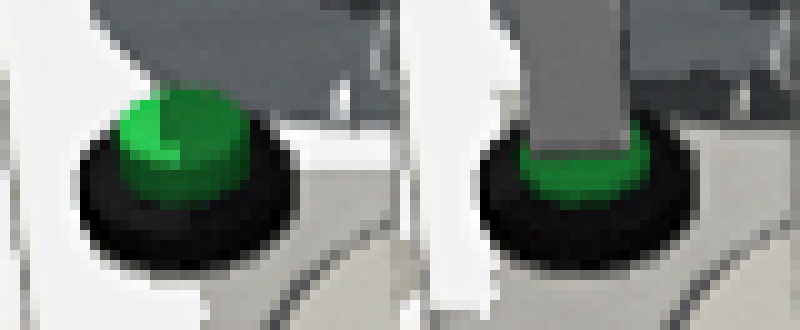

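The button is visibly sunk, with no side wall left showing, and 20 N against the stop means it is fully down. I'll release it and lift.

{"method": "step_arm", "body": {
  "deltas": [
    [255,[0,0,-0.003],[0,0,0]],
    [255,[0,0,-0.005],[0,0,0]],
    [255,[0,0,-0.01],[0,0,0]],
    [255,[0,0,-0.02],[0,0,0]],
    [255,[0,0,-0.03],[0,0,0]],
    [255,[0,0,-0.03],[0,0,0]],
    [255,[0,0,-0.02],[0,0,0]],
    [255,[0,0,0],[0,0,0]],
    [255,[0,0,0],[0,0,0]],
    [255,[0,0,0],[0,0,0]],
    [255,[0,0,0],[0,0,0]]
  ]
}}

```text
clock: 14.5
ee_pos: [460.0, -284.1, 174.9]
ee_rot: [-0.001, 0.999, -0.043, -0.001]
force: [-0.7, -0.8, -0.0]
gripper_width: 0.004
```

```bash
python3 - <<'E'
from h import *
rel(status.state()); m=viewer.camera_model('wrist'); snap('c',('wrist','side'))
im=cv2.imread("pics/wristc.png"); hsv=cv2.cvtColor(im,cv2.COLOR_BGR2HSV)
h,s,v=[hsv[...,i].astype(int) for i in range(3)]
roi=np.zeros(h.shape,bool); roi[122:180,190:215]=1; ys,xs=np.nonzero((v>140)&(s<80)&roi)
P=np.array([ray("w",q,72,m)[:2] for q in zip(xs,ys)]); d=cv2.fitLine(P.astype(np.float32),cv2.DIST_L2,0,.01,.01).ravel(); print("line",len(P),np.degrees(np.arctan2(d[1],d[0])))
E
```

```text
t 14.5 pos [ 460.  -284.1  174.9] psi -4.89 tilt [-0.002  0.002] rho,tan -39.3 84.4 F [-0.7 -0.8 -0. ] w 0.004
line 145 -13.605232
```

View pics/wristc.png

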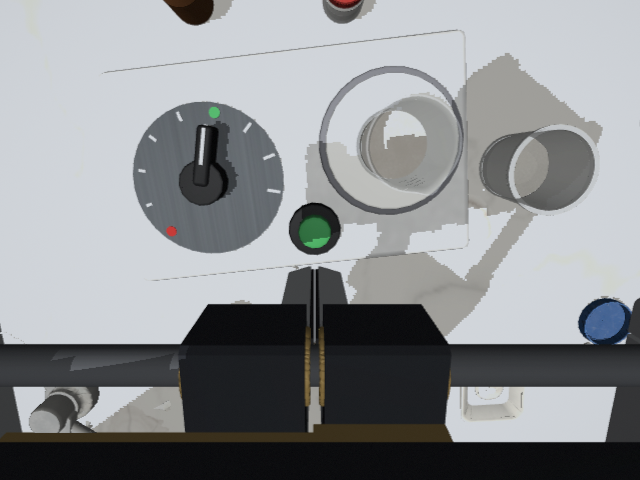

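View pics/scc.png

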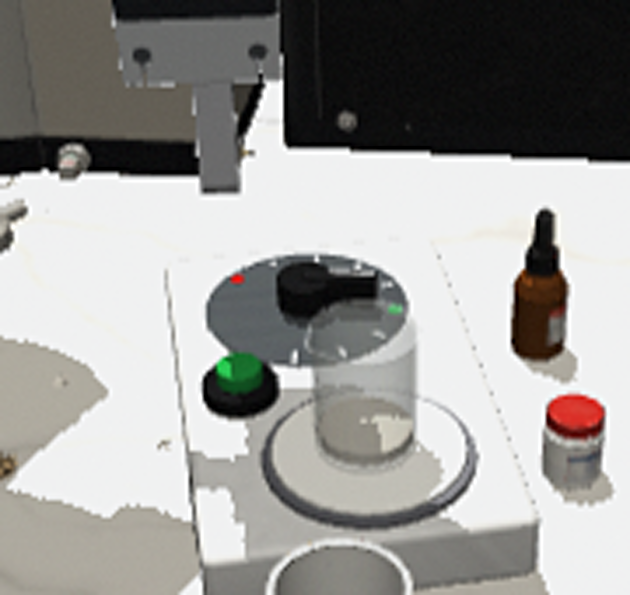

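The button is back up, the knob is still at the green dot (line at -13.6°), the beaker and the other things are where they were, and the gripper is clear. I'll hand the job in.

```bash
python3 -c "
from workcell import order
print(order.finish_job())"
```

```text
the job is handed in; nothing more can be done
None
```

I pushed the knob round clockwise with the closed fingertips, from the red off dot to the green dot. I then pressed the green start button to its stop, let it up again, and handed the job in at about 15 s. No verdict was reported.

- **Knob:** the wrist camera showed the pointer at each of the five clicks. After the last one its white line lay at -13.9° in the world, and at -13.6° after the button press; the green dot is at about -13.5°. No picture showed it past the green dot.
- **Start button:** it was visibly sunk, with about 20 N of push at the stop. After release it stood at its original height in the side picture.
- **Surroundings:** the beaker, bottle, jar and cup looked unmoved in the pictures; I did not measure their positions again. The gripper was about 110 mm above the button and touching nothing.

Two of my measurements disagreed with what happened:
- **Button height:** my two-view estimate of the button top was about 62 mm, but the fingers met the stop at about 62 mm with the button down. The top was therefore nearer 68 mm, and the push was firmer than planned.
- **Finger contact:** the finger had to go about 5° further per click than I first worked out, so I corrected this from the pictures at the second click.

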